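Load the thick book block onto the trimmer's rocker tray

ROBOT

A 6-joint arm with a two-finger parallel gripper is mounted at the origin on the work surface. World frame = base frame: x ahead of the robot, y to its left, z up, the work surface at z = 0. Lengths are in mm, angles in degrees, forces in N, time in s.
With the tool pointing down it reaches from about 275 to 750 mm from the base axis. Payload 10.2 kg.
Tool frame: the origin (TCP) lies at the very end of the fingers, on their centre line; the grasp point (between the pads) lies 19 mm behind it (env.grip_depth is the distance from the TCP to the grasp point, in mm); x points along the fingers, y is the direction in which the jaws open and shut, and the axes are right-handed (so a half turn about x gives the same grasp; the last joint's range is limited). The gripper opens to 85 mm and grips with 20 to 120 N. Pads are 22 mm wide; open, the fingers measure 114 mm over their backs; the gripper's body (76 mm by 85 mm) begins 54 mm behind the grasp point. The pads swing forward as they close: fully open they stand 13 mm farther back than shut.
Start: joints at [-81.612, 17.928, 85.812, -0, 76.261, -12.8], TCP at [189.738, -489.521, 231.294] pointing down, gripper open.
Joint ranges: [-168.41, 168.41], [-55.51, 124.54], [10.69, 146.95], [-70.63, 250.63], [1, 178], [-165.06, 165.06]. Speed limits (degrees/s): [136.94, 136.94, 172.46, 180, 180, 180].

INTERFACE

Orientations are given as a 3x3 rotation matrix whose columns are the frame's x, y, z axes.
In Python, from bench import status, optics, workorder, env gives the robot as it stands.
- The arm moves only by the tool jog_arm, never from a script. Its argument "series" is a list that holds one entry, the list of rows, each a list of 7 numbers: the closure, from 0 (fully open) to 1 (shut), then the shift along the tool's x, y, z in cm, then the turn, a rotation vector about the tool's x, y, z in degrees. In form: [[[grip, x, y, z, ax, ay, az], ...]]. A call has 1 to 20 rows; each row is the pose to reach, as a shift and turn from the pose commanded when the call began, along the tool's axes at that moment; what a row does not reach only later rows make up. A row lasts 1/8 s, in which the tool goes at most 62.5 mm and 10.7 degrees, less where a joint would pass 70% of its speed; a pose out of reach is approached as far as the arm can. A call with a gripper value outside its range is refused whole. The fingers move at their own pace and stop on an object; the grip force is fixed at half the most. Time passes only in rows, so rows that repeat a pose let the fingers close. It gives the time, the measured TCP pose, the force and the opening at its end, in the units of the state.
- status.get_state(): the state, without advancing time (a new reading comes with each control period).
- optics.snapshot(name): name is "scene" or "top"; returns the picture (384x512x3 uint8, blue, green, red); there is no depth.
- optics.camera_info(name): a dict with "intrinsics" (3x3 intrinsics, pixels), "view" (4x4, takes a point from world to camera coordinates). Camera axes: x right, y up, looking along -z (the intrinsics and any distortion apply to the point x, -y, -z); pixel columns grow to the right and rows downward; lengths in mm; the calibration is good to about 2 mm. A picture is of the moment at which its call begins. camera_info takes no time and is no camera call.
- workorder.finish_job(): hands the job in, once; it reports no verdict.
The state is a dict: "t": time; "q": joint angles; "joint_vel": joint speeds; "joint_torque": joint torques, N m; "tool_pos": TCP position; "tcp_rot": TCP orientation; "wrist_force": force on the tool from outside, world axes, zero at the start; "ft_torque": the same for the moment, N m; "width": finger opening in mm.
Only numpy, scipy, OpenCV 4.12 (cv2) and the standard library are available. Lean on these libraries where they do the work, as an engineer would, in place of code of your own. Each camera call takes 0.05 s, during which the arm holds its last target.

TASK

Two sewn book blocks stand spine up on the binding bench. Take the thicker one and set it down gently in the rocker tray, still spine up, centred in the tray's bay and with its length running along the tray towards the rollers, then let go so that its weight tips the tray down to the trimmer's roller bed. Leave the slimmer block where it stands.

Things in the scene. Friction and masses are not known exactly. Their poses are not given: they have to be found in the camera images.
- thick_block: The thicker of two sewn book blocks: a stiff cream-white paper box 120 mm long (its x), 48 mm thick (its y), 90 mm high (its z, up), 0.33 to 0.45 kg, standing on the bench with its stitched spine (three tapes across it) on top. Origin: centre of its underside. Can be gripped from above across the 48 mm.
- slim_block: The slimmer book block, to be left alone: same look, 120 mm long (x), only 24 mm thick (y), 90 mm high (z), standing spine up. Origin: centre of its underside. The two blocks may stand in either place.
- bay (a point): Centre of the bay floor's top in the see-saw aluminium tray; z up out of the floor, x across, y along the tray from the pivot (96 mm behind) to the steel rollers. Floor 82 mm above the bench when level; it tilts. Bay 98 mm wide (x) between 12 mm high lips, 166 mm long (y), back lip 15 mm, open at the rollers. Grey cheeks at the pivot rise 4 mm above the floor. The stand's place and heading vary.
- tray (a joint): Tilt of the rocker tray in rad: 0 is level (a counterweight holds it there when empty), growing as the roller end goes down, to the stop at 0.21 (12 degrees). About 0.2 kg at the bay's centre tips it; the hinge is damped, so it takes about half a second, and it stays down only while loaded.
Mind the look-alikes: they are no part of the job. Leave any orange look-alike of the thick_block alone.

How it is judged (in metres and radians):
At the end, for the whole second after the job is handed in: The tray is tipped down to the roller side (joint above 0.17 rad) under the thick block, which stands spine up flat on the bay floor (within 5 mm), within 20 mm of the bay's centre across the tray and 25 mm along it, its length within 12 degrees of the tray's, released and at rest (value of joint tray above 0.17 rad and x of thick_block in the frame of bay between -0.02 and 0.02 m and y of thick_block in the frame of bay between -0.025 and 0.025 m and z of thick_block in the frame of bay between -0.005 and 0.005 m and angle between the x axis of thick_block and the y axis of bay, either way round below 0.21 rad and angle between thick_block's own z axis and vertical below 0.35 rad and linear speed of thick_block below 0.02 m/s); the robot touches nothing.
It fails at once if the slim block is moved more than 30 mm or tipped over (distance of slim_block from where it was at the start of the episode above 0.03 m or angle between slim_block's own z axis and vertical above 0.4 rad).
It fails at once if the thick block is dropped or slammed into the tray (faster than 0.7 m/s within 30 mm of the bay floor) (horizontal distance between thick_block and bay below 0.1 m and z of thick_block in the frame of bay below 0.03 m and linear speed of thick_block above 0.7 m/s).
It also fails if it takes over 35 s, if anything falls off the work surface, if the arm or the gripper's body presses on something with over 40 N, if the wrist force passes 120 N, or if a joint passes its speed limit or range.

## Working session

There is one attempt and no reset: what is moved stays moved. The work goes in short steps, Python scripts to look and compute and a tool call to move; the robot and the scene stay as the last step left them, time stands still between calls to the robot, and variables do not carry over. Pictures are saved under pics/ and viewed, and the job is handed in when it is done.

Besides the shell and the picture viewer there is one more tool, called after "Request:" by a JSON object that holds its "api" and its "payload". jog_arm: Moves the arm, as the interface text tells. Its arguments: {"type":"object","properties":{"series":{"type":"array"}},"required":["series"]}

```bash
mkdir -p pics; ls
python3 - <<'E'
from bench import status, optics, env
import cv2,json
for n in("scene","top"):
    im=optics.snapshot(n); cv2.imwrite(f"pics/{n}0.png",im)
    c=optics.camera_info(n); print(n,c)
print(status.get_state())
E
```

```text
pics
scene {'intrinsics': array([[453.99512132,   0.        , 253.61071881],
       [  0.        , 453.99512132, 181.75392687],
       [  0.        ,   0.        ,   1.        ]]), 'view': array([[ 8.38128614e-01,  5.45459757e-01,  3.75221440e-03,
        -3.41533373e+02],
       [-3.70850754e-01,  5.64760942e-01,  7.37234560e-01,
         1.64853733e+02],
       [ 4.00012680e-01, -6.19288892e-01,  6.75626468e-01,
        -1.25798976e+03],
       [ 0.00000000e+00,  0.00000000e+00,  0.00000000e+00,
         1.00000000e+00]])}
top {'intrinsics': array([[397.17996264,   0.        , 251.59452085],
       [  0.        , 397.17996264, 195.95149471],
       [  0.        ,   0.        ,   1.        ]]), 'view': array([[-1.74357397e-02, -9.99642282e-01, -2.02806150e-02,
        -7.15612869e+01],
       [ 9.98730552e-01, -1.83713748e-02,  4.69017899e-02,
        -4.56521605e+02],
       [-4.72575951e-02, -1.94371024e-02,  9.98693606e-01,
        -9.75815245e+02],
       [ 0.00000000e+00,  0.00000000e+00,  0.00000000e+00,
         1.00000000e+00]])}
{'t': 0.1, 'q': array([-8.16115309e+01,  1.79540863e+01,  8.58476168e+01, -4.55694223e-04,
        7.62610441e+01, -1.28001417e+01]), 'joint_vel': array([ 0.047699  ,  0.04266293,  0.01629742,  0.01897072, -0.11870155,
        0.00113129]), 'joint_torque': array([ 2.05828786e-03, -4.12900829e+01, -2.60143787e+01, -1.82813374e-04,
        3.01676439e-03,  7.08939169e-06]), 'tool_pos': array([ 189.70739558, -489.29187934,  230.82492434]), 'tcp_rot': array([[-1.67407331e-04,  3.61440912e-01, -9.32395002e-01],
       [ 1.08230258e-03, -9.32394403e-01, -3.61440874e-01],
       [-9.99999400e-01, -1.06964137e-03, -2.35098774e-04]]), 'wrist_force': array([-0.32628888,  0.04047622, -0.21732273]), 'ft_torque': array([-0.03552528,  0.01757055, -0.00489183]), 'width': 85.20654699985893}
```

View pics/scene0.png

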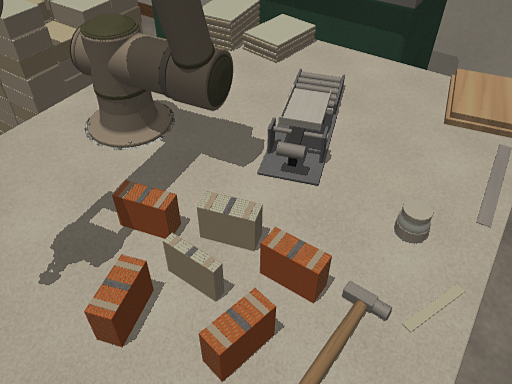

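View pics/top0.png

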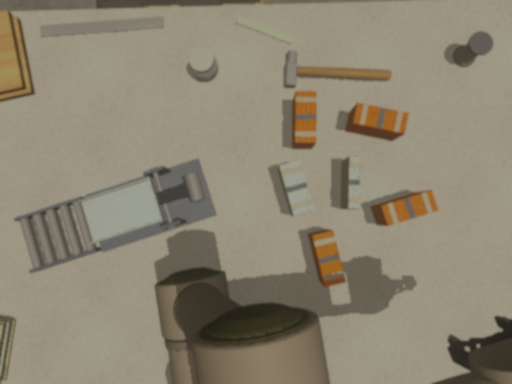

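The scene view shows cream blocks at (230,218) and (195,265). In the top view they are at (296,188), wider, and (352,183), slimmer. Orange look-alikes sit at top (305,118), (378,121), (405,208) and (327,258). The wider cream one at top (296,188) is the one I want, so I'll check it in crops.

Run:
```python
import cv2
t=cv2.imread("pics/top0.png");s=cv2.imread("pics/scene0.png")
cv2.imwrite("pics/c1.png",cv2.resize(t[140:240,260:380],None,fx=6,fy=6,interpolation=cv2.INTER_CUBIC)[:600])
cv2.imwrite("pics/c2.png",cv2.resize(t[150:280,10:225],None,fx=3.7,fy=3.7,interpolation=cv2.INTER_CUBIC))
cv2.imwrite("pics/c3.png",cv2.resize(s[180:305,150:300],None,fx=4.8,fy=4.8,interpolation=cv2.INTER_CUBIC))
cv2.imwrite("pics/c4.png",cv2.resize(s[60:190,250:360],None,fx=4.6,fy=4.6,interpolation=cv2.INTER_CUBIC))
```

```text
(no output)
```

View pics/c1.png

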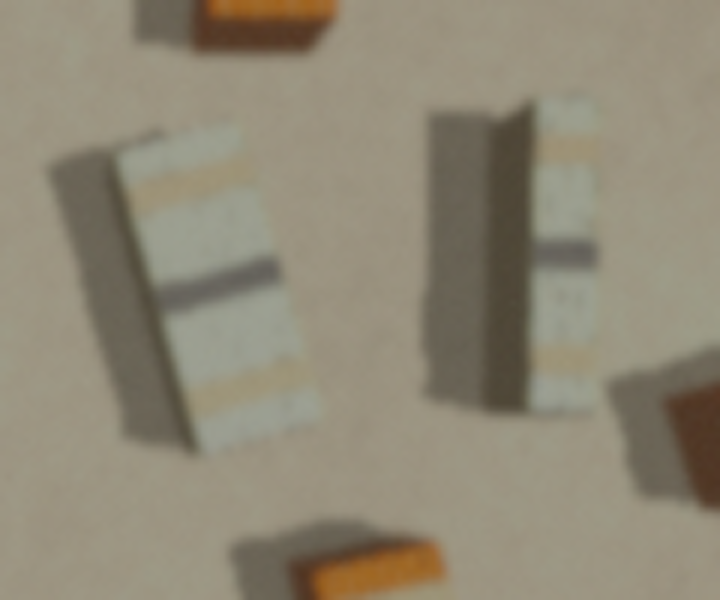

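View pics/c2.png

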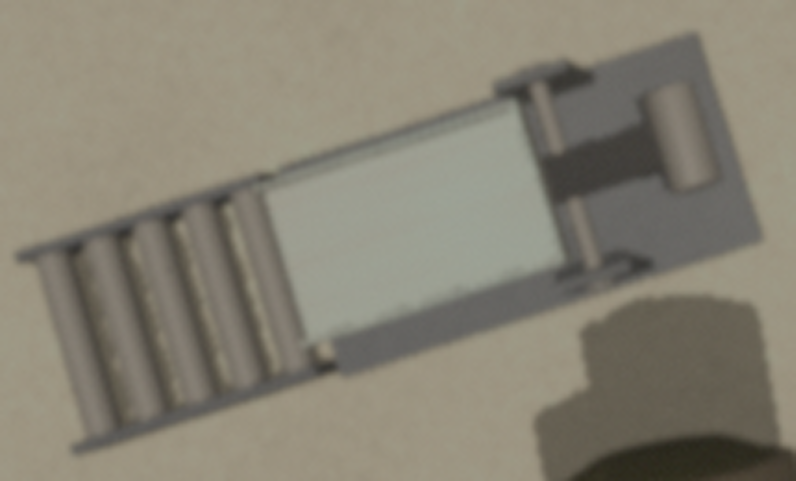

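View pics/c3.png

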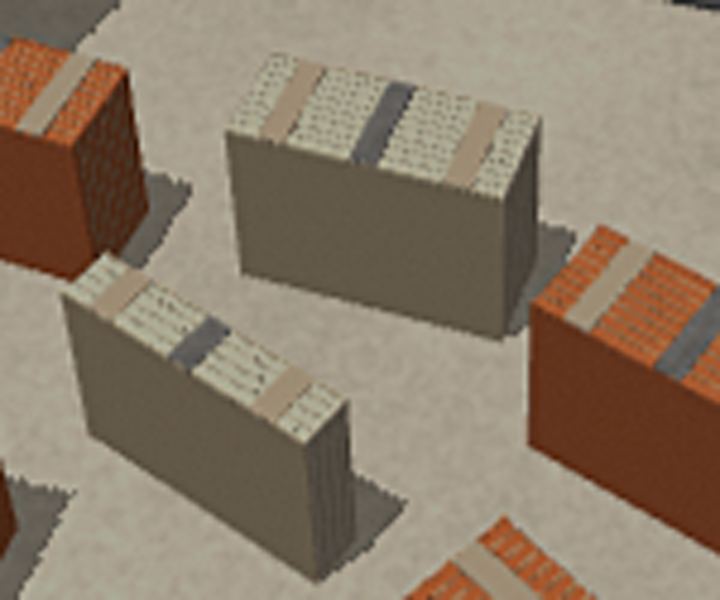

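View pics/c4.png

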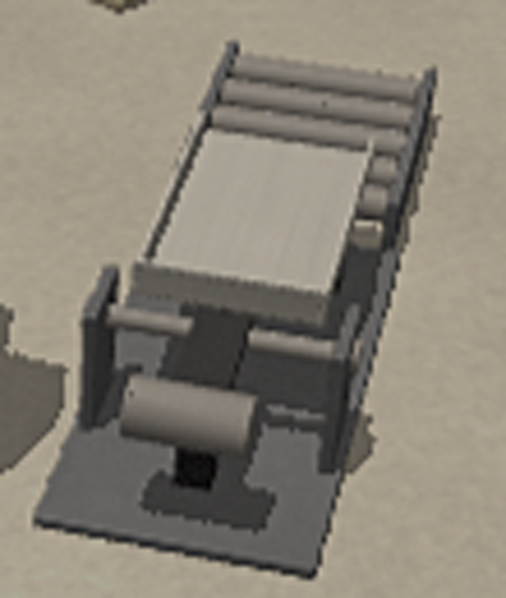

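```bash
cat > h.py <<'E'
import numpy as np, cv2
from bench import optics
def ray(n,uv,z):
    c=optics.camera_info(n);K=c["intrinsics"];V=c["view"];R=V[:3,:3];t=V[:3,3]
    d=np.linalg.inv(K)@[uv[0],uv[1],1]; d=R.T@(d*[1,-1,-1]); o=-R.T@t
    return (o+d*(z-o[2])/d[2])
def proj(n,P):
    c=optics.camera_info(n);K=c["intrinsics"];V=c["view"]
    p=V[:3,:3]@np.array(P)+V[:3,3]; p=K@(p*[1,-1,-1]); return p[:2]/p[2]
E
python3 - <<'E'
from h import *
np.set_printoptions(precision=1,suppress=True)
cr=lambda uv,s,o:[(uv[0]+.5)/s-.5+o[0],(uv[1]+.5)/s-.5+o[1]]
def show(name,n,pts,s,o,z):
    P=np.array([ray(n,cr(p,s,o),z)[:2] for p in pts]); print(name,P.tolist() if 0 else P.ravel(),"mean",P.mean(0))
    for i in range(len(P)):
        d=P[(i+1)%len(P)]-P[i]; print("   len %.1f ang %.1f"%(np.hypot(*d),np.degrees(np.arctan2(d[1],d[0]))))
show("thick top","top",[(118,152),(240,122),(322,415),(200,452)],6,(260,140),90)
show("thick scene","scene",[(227,130),(278,52),(542,118),(503,198)],4.8,(150,180),90)
show("slim top","top",[(535,97),(598,97),(598,410),(530,410)],6,(260,140),90)
for z in(82,94): show("bay top%d"%z,"top",[(515,98),(565,262),(303,343),(265,185)],3.7,(10,150),z)
for z in(94,82): show("bay scene%d"%z,"scene",[(135,263),(330,293),(370,148),(212,130)],4.6,(250,60),z)
show("axle","top",[(537,82),(597,282)],3.7,(10,150),78)
show("axle scene","scene",[(110,318),(335,347)],4.6,(250,60),78)
show("base top","top",[(698,33),(763,240)],3.7,(10,150),0)
show("base scene","scene",[(38,522),(313,573)],4.6,(250,60),6)
for n in("top","scene"):
    V=optics.camera_info(n)["view"]; print(n,-V[:3,:3].T@V[:3,3])
E
```

```text
thick top [ 521.2 -145.7  531.8 -192.4  419.7 -220.7  406.6 -174.4] mean [ 469.8 -183.3]
   len 47.8 ang -77.3
   len 115.6 ang -165.8
   len 48.2 ang 105.9
   len 118.2 ang 14.0
thick scene [ 418.2 -221.6  407.5 -173.2  522.5 -144.9  533.3 -191.2] mean [ 470.4 -182.7]
   len 49.6 ang 102.5
   len 118.3 ang 13.8
   len 47.5 ang -76.8
   len 119.0 ang -165.2
slim top [ 539.  -304.4  538.6 -328.2  419.8 -324.6  420.2 -299.1] mean [ 479.4 -314.1]
   len 23.8 ang -91.2
   len 118.8 ang 178.3
   len 25.5 ang 89.0
   len 118.9 ang -2.6
bay top82 [502.2 156.3 399.  125.5 351.5 290.  450.5 314.2] mean [425.8 221.5]
   len 107.6 ang -163.4
   len 171.2 ang 106.1
   len 101.9 ang 13.7
   len 166.1 ang -71.9
bay top94 [500.9 152.9 399.2 122.6 352.2 284.9 449.9 308.7] mean [425.6 217.3]
   len 106.2 ang -163.4
   len 168.9 ang 106.1
   len 100.6 ang 13.7
   len 163.9 ang -71.9
bay scene94 [397.4 129.  497.  161.5 451.1 303.3 365.5 270.6] mean [427.7 216.1]
   len 104.8 ang 18.1
   len 149.1 ang 107.9
   len 91.7 ang -159.1
   len 145.1 ang -77.3
bay scene82 [388.9 144.4 490.3 177.5 443.5 322.  356.3 288.6] mean [419.8 233.1]
   len 106.7 ang 18.1
   len 151.9 ang 107.9
   len 93.4 ang -159.1
   len 147.9 ang -77.3
axle [512.4 143.5 386.2 106.5] mean [449.3 125. ]
   len 131.5 ang -163.7
   len 131.5 ang 16.3
axle scene [401.1  98.3 512.2 140.8] mean [456.6 119.5]
   len 119.0 ang 20.9
   len 119.0 ang -159.1
base top [552.6  53.4 410.8  10.9] mean [481.7  32.2]
   len 148.1 ang -163.3
   len 148.1 ang 16.7
base scene [413.9   9.  552.4  52.9] mean [483.1  31. ]
   len 145.3 ang 17.6
   len 145.3 ang -162.4
top [408.6 -98.9 994.5]
scene [ 850.6 -685.9  729.7]
```

The crops confirm it: the cream block on the left in the top view measures about 48 mm wide, the other about 24 mm. The thick block is centred at (470,-183) with its length at 14°. The bay is near (425,218) with its y axis at 107°. I'll move above the thick block.

Request:
{"api": "jog_arm", "payload": {"series": [[[0, 0, -2.5, -5, 1, 0, 0], [0, 1, -5, -10, 2, 0, 0], [0, 2, -7.5, -15, 3, 0, 0], [0, 3, -10, -20, 4, 0, 0], [0, 4, -12.5, -25, 5, 0, 0], [0, 5, -15, -30, 6, 0, 0], [0, 6, -17, -34.5, 7, 0, 0], [0, 7, -18.4, -37.2, 7.1, 0, 0], [0, 8, -18.4, -37.2, 7.1, 0, 0], [0, 8, -18.4, -37.2, 7.1, 0, 0], [0, 8, -18.4, -37.2, 7.1, 0, 0], [0, 8, -18.4, -37.2, 7.1, 0, 0]]]}}

```text
t: 1.6
tool_pos: [469.9, -184.2, 151.7]
tcp_rot: [[0.001, 0.242, -0.97], [-0.0, -0.97, -0.242], [-1.0, 0.001, -0.0]]
wrist_force: [0.7, 0.4, -0.9]
width: 85.5
```

Run:
```python
from h import *
from bench import status
s=status.get_state(); print(s["t"],s["tool_pos"],s["tcp_rot"],s["q"])
C=np.array([425.5,218.,0]); a=np.radians(107); Y=np.array([np.cos(a),np.sin(a),0]); X=np.array([Y[1],-Y[0],0])
outs=[]
for n,(x0,x1,y0,y1) in {"top":(10,225,150,280),"scene":(250,360,60,190)}.items():
    im=optics.snapshot(n); k=5 if n=="scene" else 3.5
    cv2.imwrite(f"pics/{n}1.png",im)
    big=cv2.resize(im[y0:y1,x0:x1],None,fx=k,fy=k,interpolation=cv2.INTER_CUBIC)
    f=lambda P:tuple(int(v) for v in ((proj(n,P)-[x0,y0]+.5)*k-.5))
    for z,c in((82,(0,0,255)),(94,(0,255,0))):
        q=[f(C+X*i*49+Y*j*83+[0,0,z]) for i,j in((-1,-1),(1,-1),(1,1),(-1,1))]
        cv2.polylines(big,[np.array(q)],True,c,1)
    cv2.line(big,f(C-96*Y+60*X+[0,0,78]),f(C-96*Y-60*X+[0,0,78]),(255,0,0),1)
    cv2.imwrite(f"pics/ov_{n}.png",big)
```

```text
1.6 [ 469.88857368 -184.22918595  151.73194509] [[ 5.77023713e-04  2.42246913e-01 -9.70214461e-01]
 [-4.57993232e-04 -9.70214457e-01 -2.42247184e-01]
 [-9.99999729e-01  5.84134027e-04 -4.48889302e-04]] [-3.47294915e+01  1.98940871e+01  9.57143735e+01 -3.02989720e-03
  6.43494185e+01  4.12526161e+01]
```

View pics/ov_top.png

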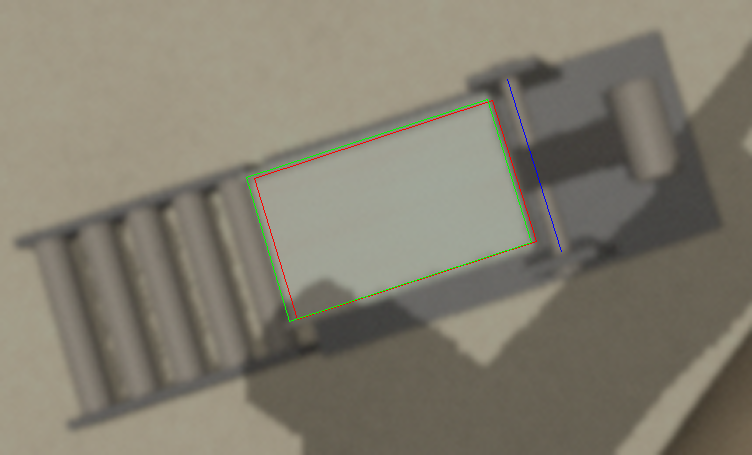

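View pics/ov_scene.png

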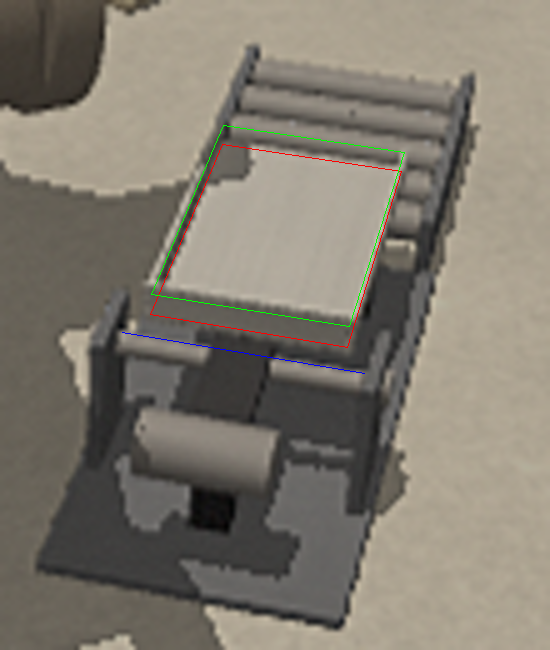

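View pics/scene1.png

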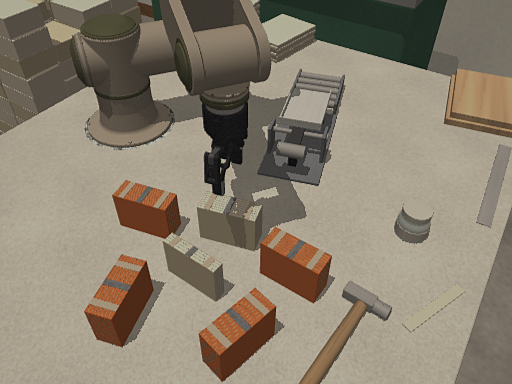

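The overlay fits the bay at (425.5,218) with heading 107° in both views. Image scene1 shows the open gripper at (218,185) over the thick block at (230,218). I'll descend and grip.

Request:
{"api": "jog_arm", "payload": {"series": [[[0, 2, -0.1, 0, 0, 0, 0], [0, 4, -0.1, 0, 0, 0, 0], [0, 6, -0.1, 0, 0, 0, 0], [0, 8, -0.1, 0, 0, 0, 0], [0, 9.5, -0.1, 0, 0, 0, 0], [0, 10.5, -0.1, 0, 0, 0, 0], [0, 11.1, -0.1, 0, 0, 0, 0], [0, 11.1, -0.1, 0, 0, 0, 0], [0.3, 11.1, -0.1, 0, 0, 0, 0], [0.5, 11.1, -0.1, 0, 0, 0, 0], [1, 11.1, -0.1, 0, 0, 0, 0], [1, 11.1, -0.1, 0, 0, 0, 0], [1, 11.1, -0.1, 0, 0, 0, 0], [1, 11.1, -0.1, 0, 0, 0, 0], [1, 11.1, -0.1, 0, 0, 0, 0], [1, 11.1, -0.1, 0, 0, 0, 0]]]}}

```text
t: 3.7
tool_pos: [470.2, -182.8, 40.9]
tcp_rot: [[0.001, 0.243, -0.97], [-0.001, -0.97, -0.243], [-1.0, 0.001, -0.001]]
wrist_force: [-0.7, -0.8, 5.9]
width: 47.6
```

Request:
{"api": "jog_arm", "payload": {"series": [[[1, -1, 0, 0, 0, 0, 0], [1, -3, 0, 0, 0, 0, 0], [1, -6, 0, 0, 0, 0, 0], [1, -9, 0, 0, 0, 0, 0], [1, -12, 0, 0, 0, 0, 0], [1, -14, 0, 0, 0, 0, 0], [1, -15, 0, 0, 0, 0, 0], [1, -15, 0, 0, 0, 0, 0], [1, -15, 0, 0, 0, 0, 0]]]}}

```text
t: 4.82
tool_pos: [469.4, -182.3, 189.3]
tcp_rot: [[-0.002, 0.243, -0.97], [0.001, -0.97, -0.243], [-1.0, -0.001, 0.001]]
wrist_force: [0.4, -0.1, -5.6]
width: 47.7
```

Run:
```python
from h import *
from bench import status
s=status.get_state(); print(s["t"],s["tool_pos"],s["wrist_force"],s["width"]); R=s["tcp_rot"]
print(R.T@(np.array([425.5,218,191.])-s["tool_pos"]), np.degrees(np.arctan2(R[1,1],R[0,1])))
cv2.imwrite("pics/scene2.png",optics.snapshot("scene"))
```

```text
4.825 [ 469.4343232  -182.27050842  189.31503354] [ 0.39832219 -0.08238341 -5.62085772] 47.65142453176146
[  -1.16013137 -398.93169877  -54.78775036] -75.91609297861861
```

View pics/scene2.png

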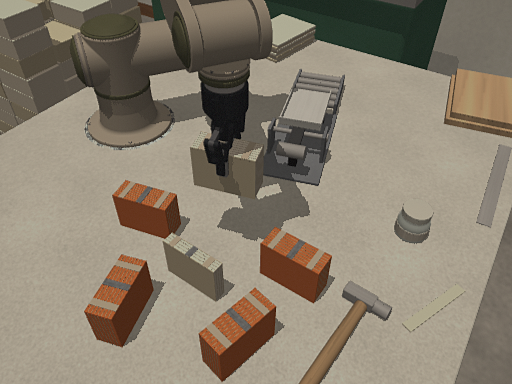

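Image scene2 shows the block lifted and level at (228,165). I'll carry it over and turn it 93°.

Request:
{"api": "jog_arm", "payload": {"series": [[[1, 0, -1, -0.1, -2, 0, 0], [1, 0, -3, -0.4, -7, 0, 0], [1, 0, -6, -0.8, -14, 0, 0], [1, 0, -9, -1.2, -21, 0, 0], [1, 0, -12, -1.6, -28, 0, 0], [1, 0, -15, -2, -35, 0, 0], [1, 0, -18, -2.5, -42, 0, 0], [1, 0, -21, -2.9, -49, 0, 0], [1, 0, -24, -3.3, -56, 0, 0], [1, 0, -27, -3.7, -63, 0, 0], [1, 0, -30, -4.1, -70, 0, 0], [1, 0, -33, -4.5, -77, 0, 0], [1, 0, -36, -4.9, -84, 0, 0], [1, 0, -38, -5.2, -89, 0, 0], [1, 0, -39.4, -5.4, -92, 0, 0], [1, 0, -39.9, -5.5, -92.9, 0, 0], [1, 0, -39.9, -5.5, -92.9, 0, 0], [1, 0, -39.9, -5.5, -92.9, 0, 0], [1, 0, -39.9, -5.5, -92.9, 0, 0]]]}}

```text
t: 7.25
tool_pos: [426.2, 217.4, 190.3]
tcp_rot: [[-0.0, 0.957, 0.291], [-0.0, 0.291, -0.957], [-1.0, -0.0, 0.0]]
wrist_force: [0.2, 0.3, -5.1]
width: 47.4
```

Run:
```python
from h import *
from bench import status
s=status.get_state(); print(s["t"],s["tool_pos"],s["wrist_force"],s["width"]); R=s["tcp_rot"]
print(R.T@(np.array([425.5,218,122.])-s["tool_pos"]), np.degrees(np.arctan2(R[1,1],R[0,1])))
a=optics.snapshot("scene");b=optics.snapshot("top")
cv2.imwrite("pics/scene3.png",cv2.resize(a[20:200,200:400],None,fx=3,fy=3));cv2.imwrite("pics/top3.png",cv2.resize(b[130:290,10:230],None,fx=3.5,fy=3.5))
```

```text
7.25 [426.18679657 217.42316213 190.28864862] [ 0.17601962  0.29773586 -5.12695044] 47.44462742512067
[68.28863135 -0.48580087 -0.75550536] 16.92839182822529
```

View pics/scene3.png

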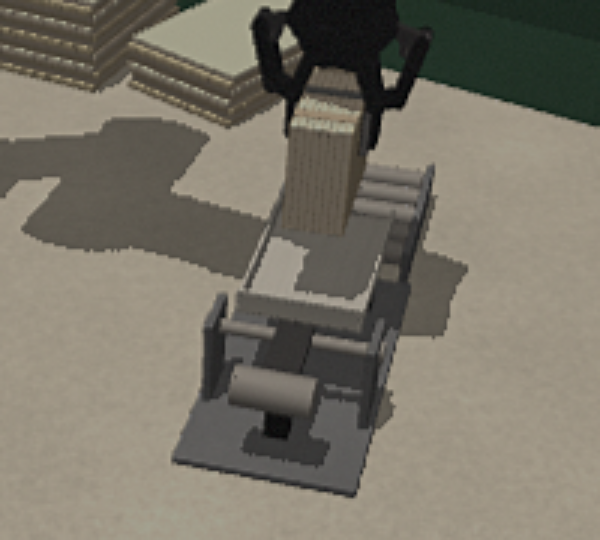

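View pics/top3.png

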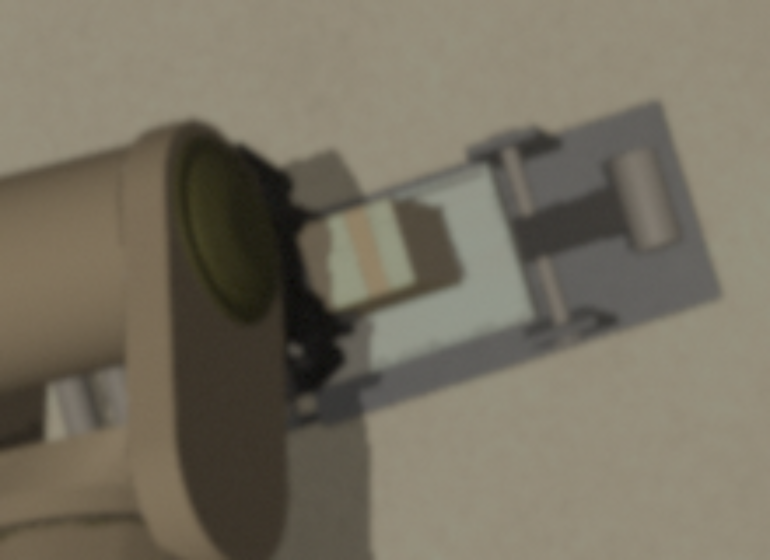

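The block hangs over the bay, aligned with the tray. I'll lower it slowly.

Request:
{"api": "jog_arm", "payload": {"series": [[[1, 1, 0, 0, 0, 0, 0], [1, 2, 0, 0, 0, 0, 0], [1, 3, 0, 0, 0, 0, 0], [1, 4, 0, 0, 0, 0, 0], [1, 5, 0, 0, 0, 0, 0], [1, 5.7, 0, 0, 0, 0, 0], [1, 6.2, 0, 0, 0, 0, 0], [1, 6.5, 0, 0, 0, 0, 0], [1, 6.5, 0, 0, 0, 0, 0], [1, 6.5, 0, 0, 0, 0, 0]]]}}

```text
t: 8.6
tool_pos: [426.2, 217.9, 125.5]
tcp_rot: [[0.001, 0.956, 0.292], [0.0, 0.292, -0.956], [-1.0, 0.001, 0.0]]
wrist_force: [-0.3, -0.4, -4.4]
width: 47.2
```

Request:
{"api": "jog_arm", "payload": {"series": [[[1, 0.1, 0, 0, 0, 0, 0], [1, 0.2, 0, 0, 0, 0, 0], [1, 0.2, 0, 0, 0, 0, 0], [1, 0.2, 0, 0, 0, 0, 0]]]}}

```text
t: 9.1
tool_pos: [426.1, 217.9, 123.3]
tcp_rot: [[0.0, 0.956, 0.292], [0.0, 0.292, -0.956], [-1.0, 0.0, -0.0]]
wrist_force: [-0.3, -0.4, -5.2]
width: 47.8
```

Request:
{"api": "jog_arm", "payload": {"series": [[[1, 0.1, 0, 0, 0, 0, 0], [1, 0.2, 0, 0, 0, 0, 0], [1, 0.2, 0, 0, 0, 0, 0], [1, 0.2, 0, 0, 0, 0, 0]]]}}

```text
t: 9.6
tool_pos: [426.1, 218.2, 121.5]
tcp_rot: [[0.0, 0.956, 0.292], [0.001, 0.292, -0.956], [-1.0, 0.001, -0.001]]
wrist_force: [-2.1, 3.7, 2.7]
width: 47.6
```

Run:
```python
from h import *
from bench import status
s=status.get_state(); print(s["wrist_force"],s["ft_torque"])
a=optics.snapshot("scene")
cv2.imwrite("pics/scene4.png",cv2.resize(a[50:190,245:365],None,fx=4.2,fy=4.2,interpolation=cv2.INTER_CUBIC))
```

```text
[-2.08939745  3.72111883  2.74019126] [ 0.54092611  0.33835332 -0.05310053]
```

View pics/scene4.png

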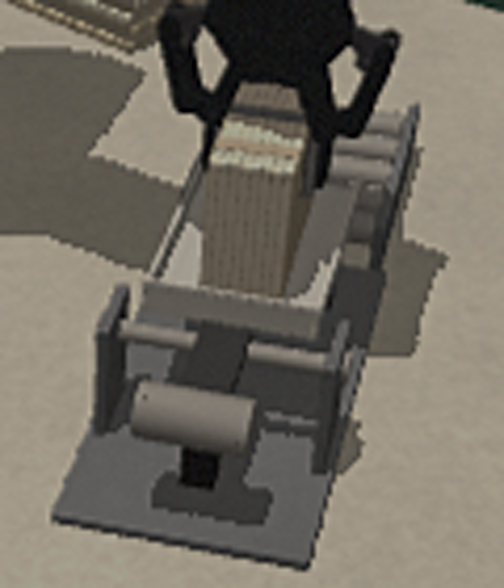

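Contact: the wrist force went from -5 N to +3 N. I'll release.

Request:
{"api": "jog_arm", "payload": {"series": [[[0.4, 0, 0, 0, 0, 0, 0], [0.3, 0, 0, 0, 0, 0, 0], [0.15, 0, 0, 0, 0, 0, 0], [0, 0, 0, 0, 0, 0, 0], [0, 0, 0, 0, 0, 0, 0], [0, 0, 0, 0, 0, 0, 0], [0, 0, 0, 0, 0, 0, 0], [0, 0, 0, 0, 0, 0, 0], [0, 0, 0, 0, 0, 0, 0], [0, -1, 0, 0, 0, 0, 0], [0, -3, 0, 0, 0, 0, 0], [0, -6, 0, 0, 0, 0, 0], [0, -9, 0, 0, 0, 0, 0], [0, -12, 0, 0, 0, 0, 0], [0, -15, 0, 0, 0, 0, 0], [0, -18, 0, 0, 0, 0, 0], [0, -20, 0, 0, 0, 0, 0], [0, -20, 0, 0, 0, 0, 0]]]}}

```text
t: 11.9
tool_pos: [426.3, 217.9, 322.8]
tcp_rot: [[0.003, 0.956, 0.292], [0.001, 0.292, -0.956], [-1.0, 0.003, 0.0]]
wrist_force: [-0.7, -0.5, 0.1]
width: 85.7
```

Request:
{"api": "jog_arm", "payload": {"series": [[[0, 0, 0, 4, 0, 0, 0], [0, 0, 0, 9, 0, 0, 0], [0, 0, 0, 14, 0, 0, 0], [0, 0, 0, 19, 0, 0, 0], [0, 0, 0, 24, 0, 0, 0], [0, 0, 0, 29, 0, 0, 0], [0, 0, 0, 34, 0, 0, 0], [0, 0, 0, 38, 0, 0, 0], [0, 0, 0, 38, 0, 0, 0], [0, 0, 0, 38, 0, 0, 0]]]}}

```text
t: 13.15
tool_pos: [536.8, -145.1, 320.7]
tcp_rot: [[-0.001, 0.956, 0.292], [0.001, 0.292, -0.956], [-1.0, -0.001, -0.001]]
wrist_force: [0.0, 0.3, 0.4]
width: 85.6
```

Run:
```python
from h import *
from bench import status
s=status.get_state(); print(s["t"],s["tool_pos"],s["wrist_force"],s["joint_vel"])
a=optics.snapshot("scene");b=optics.snapshot("top")
C=np.array([425.5,218.,82]); h=np.radians(107); Y=np.array([np.cos(h),np.sin(h),0]); X=np.array([Y[1],-Y[0],0]); Z=np.array([0,0,1.])
t=.21; P=C-96*Y  # pivot, at about floor height
Yt=Y*np.cos(t)-Z*np.sin(t); Zt=Z*np.cos(t)+Y*np.sin(t)
for n,im,(x0,x1,y0,y1),k in(("scene",a,(245,365,50,190),4.2),("top",b,(10,230,130,290),3.5)):
    cv2.imwrite(f"pics/{n}5full.png",im)
    big=cv2.resize(im[y0:y1,x0:x1],None,fx=k,fy=k,interpolation=cv2.INTER_CUBIC); cv2.imwrite(f"pics/{n}5.png",big)
    f=lambda Q:tuple(int(v) for v in ((proj(n,Q)-[x0,y0]+.5)*k-.5))
    q=[f(P+96*Yt+X*i*24+Yt*j*60+Zt*90) for i,j in((-1,-1),(1,-1),(1,1),(-1,1))]
    cv2.polylines(big,[np.array(q)],True,(0,0,255),1); cv2.imwrite(f"pics/{n}5ov.png",big)
```

```text
13.15 [ 536.82564115 -145.05080365  320.70497112] [0.00157329 0.25384946 0.38855835] [ 0.89753071 -0.82036404 -0.09679228 -0.02423041  0.03872171 -0.05756057]
```

View pics/scene5ov.png

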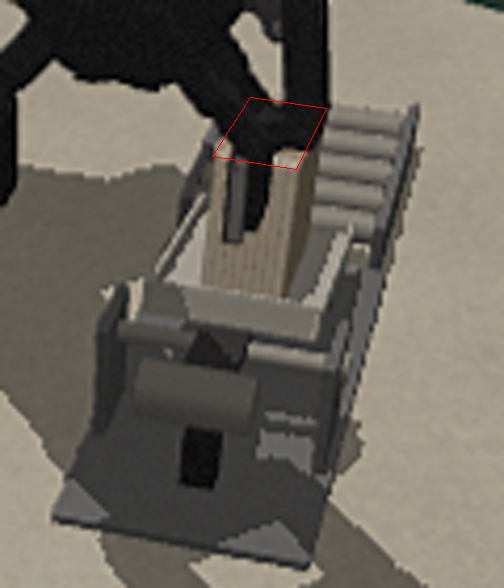

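View pics/top5ov.png

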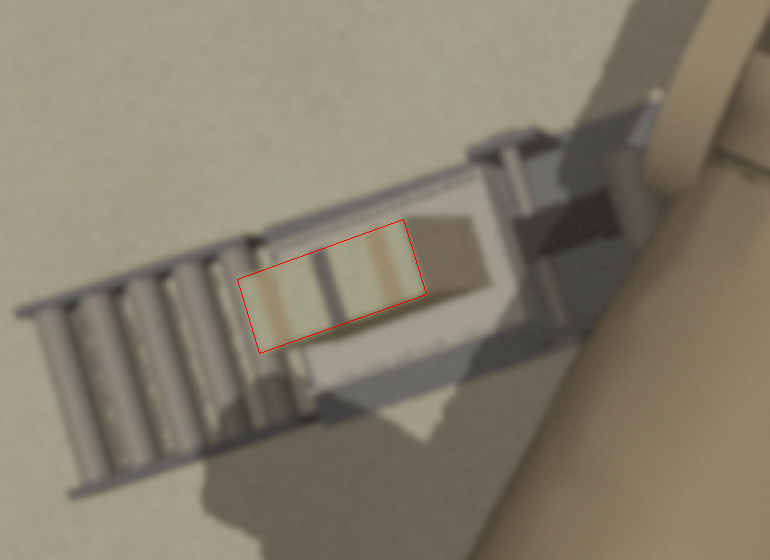

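View pics/scene5full.png

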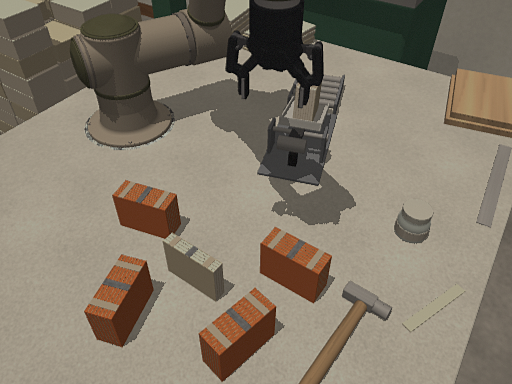

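The overlay for a fully tipped tray with a centred block falls right on the block's spine in the top view. I'll hold for a second and check that nothing creeps.

Request:
{"api": "jog_arm", "payload": {"series": [[[0, 0, 0, 0, 0, 0, 0], [0, 0, 0, 0, 0, 0, 0], [0, 0, 0, 0, 0, 0, 0], [0, 0, 0, 0, 0, 0, 0], [0, 0, 0, 0, 0, 0, 0], [0, 0, 0, 0, 0, 0, 0], [0, 0, 0, 0, 0, 0, 0], [0, 0, 0, 0, 0, 0, 0]]]}}

```text
t: 14.25
tool_pos: [537.1, -145.6, 321.3]
tcp_rot: [[-0.0, 0.956, 0.292], [-0.0, 0.292, -0.956], [-1.0, -0.0, 0.0]]
wrist_force: [0.0, 0.3, -0.3]
width: 85.1
```

Run:
```python
from h import *
from bench import workorder,status
a=cv2.imread("pics/top5full.png");b=optics.snapshot("top");s=slice(170,235),slice(70,155)
print(cv2.phaseCorrelate(np.float64(a[s].mean(2)),np.float64(b[s].mean(2))),cv2.absdiff(a[s],b[s]).max(),status.get_state()["wrist_force"])
print(workorder.finish_job())
```

```text
((-0.03725081390257401, 0.003522924213413603), 1.004615179789644) 10 [-0.09551508 -0.59166219  0.59778532]
the job is handed in; nothing more can be done
None
```

The thick cream block is standing spine up in the rocker tray and has tipped it down to the rollers. I handed the job in at about 14 s. I gripped the block across its thickness (47.6 mm between the fingers), turned it 93° to run along the tray, and lowered it until it touched before letting go. The gripper was then lifted clear and moved away.

- **Position:** in the last top picture, a drawn outline of a centred block on a tray tipped 0.21 rad lay right on the block's spine. In the scene view the gripper hid most of the spine, so that check was only partial.
- **At rest:** over the following second the block's image shifted by less than 0.05 pixel, and the wrist force was near zero.
- **Slim block and orange look-alikes:** I did not touch them, and they appear in the same places in the pictures.

No check failed or disagreed.

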